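# Lower a bench lift with its release valve

### The arm

A 6-joint arm with a two-finger parallel gripper is mounted at the origin on the work surface. World frame = base frame: x ahead of the robot, y to its left, z up, the work surface at z = 0. Lengths are in m, angles in rad, forces in N, time in s.
With the tool pointing down it reaches from about 0.225 to 0.725 m from the base axis. Payload 3.1 kg.
Tool frame: the origin (TCP) lies on the centre line of the jaws, within the pads' length; the fingertips stand 22 mm ahead of it and the grasp point (between the pads) lies 3 mm ahead of it (robot.tip_extent is the z of the fingertips in the tool frame, in m); z points along the fingers, x is the direction in which the jaws open and shut, and the axes are right-handed (so a half turn about z gives the same grasp; the last joint's range is limited). The gripper opens to 85 mm and grips with 20 to 120 N. Pads are 22 mm wide; open, the fingers measure 114 mm over their backs; the gripper's body (76 mm by 85 mm) begins 54 mm behind the grasp point. The pads swing forward as they close: fully open they stand 13 mm farther back than shut.
Start: joints at [-0.128, 0.048, 0.099, 1.622, 0, 1.443], TCP at [0.525, -0, 0.253] pointing down, gripper open.
Joint ranges: [-2.91, 2.91], [-0.99, 1.94], [-1.21, 1.42], [-2.12, 2.29], [-1.49, 1.47], [-3.14, 3.14]. Speed limits (rad/s): [2.79, 2.79, 3.14, 3.14, 3.14, 3.14].

### API

Orientations are given as a 3x3 rotation matrix whose columns are the frame's x, y, z axes.
In Python, from rig import robot, get_image, ticket, spotter gives the robot as it stands. The module is installed in compiled form; this text tells all that it offers.
- The arm moves only by the tool apply_moves, never from a script. Its argument "steps" is a list that holds one entry, the list of rows, each a list of 5 numbers: the gripper command: -1 is shut, 1 is fully open, values between are in proportion, then the shift along the tool's x, y, z in m, then the turn about the tool's z in degrees. In form: [[[claw, dx, dy, dz, roll], ...]]. A call has 1 to 8 rows; each row shifts and turns the pose as measured when the row begins, along the tool's axes as they then stand; what a row does not reach is not made up. A row lasts 1/8 s, in which the tool goes at most 62.5 mm and 10.7 degrees, less where a joint would pass 70% of its speed; a pose out of reach is approached as far as the arm can. A call with a gripper value outside its range is refused whole. The fingers move at their own pace and stop on an object; "newtons" is the grip in N (left out, the last holds). Time passes only in rows, so rows that do not move let the fingers close. It gives the time, the measured TCP pose, the force and the opening at its end, in the units of the state.
- robot.state(): the state, without advancing time (a new reading comes with each control period).
- get_image(name): name is "scene" or "side" or "wrist"; returns a dict with "color" (420x560x3 uint8, blue, green, red), "K" (3x3 intrinsics, pixels), "dist" ([k1, k2, p1, p2, k3] as OpenCV has them; the pictures are not rectified), "R" (3x3) and "t" (3): a world point X has camera coordinates R X + t. Camera axes: x right, y down, z forward; pixel columns grow to the right and rows downward; lengths in m; the calibration is good to about 2 mm. A picture is of the moment at which its call begins. There is no depth.
- ticket.close_job(): hands the job in, once; it reports no verdict.
Trained networks look in a picture, given as the dict that the camera call returned (one of the last four; its "shot" number tells which), for a name from the list of things; names that differ only in an ending like _2 or _b are one class to them, and where a whole thing is asked for, a point or a joint stands for the part that bears it (a point fixed in the world has none). Each returns a list of dicts, best first, with "conf" (0 to 1); they miss things now and then, are a little off and sometimes report something else, mostly with a low value. They report only what shows in the picture. A call takes as long as a camera call. They do not tell look-alikes from the thing itself.
- spotter.look_for(label, picture): "rect" ([left, top, right, bottom] in pixels, round what is visible of it).
The state is a dict: "t": time; "q": joint angles; "dq": joint speeds; "joint_efforts": joint torques, N m; "tcp_pos": TCP position; "eef_rot": TCP orientation; "force": force on the tool from outside, world axes, zero at the start; "ft_torque": the same for the moment, N m; "finger_gap": finger opening in m.
Only numpy, scipy, OpenCV 4.12 (cv2) and the standard library are available. Lean on these libraries where they do the work, as an engineer would, in place of code of your own. Each camera call takes 0.05 s, during which the arm holds its last target.

### The job

The small green hydraulic bench lift is holding a star mould up. With the red lever, crack its release valve open a fraction of a turn (anticlockwise seen from above) so that the platform sinks slowly, no faster than about 4 cm a second, fully down onto its stop. Then turn the lever clockwise until the valve is snugly shut, felt firm against its seat but not forced (about 12 N on the lever's grip), and let go; do not touch the platform or the mould, and leave the other things on the bench where they are.

Things in the scene. Friction and masses are not known exactly. Their poses are not given: they have to be found in the camera images.
- lift: The lift's housing: green box 160 (its x) x 320 (its y) x 110 mm high, fixed to the bench. Origin: centre of its underside on the bench; z up. Its platform stands over its +y half (centre 70 mm along +y), its valve at 110 mm along -y. Nothing but platform and valve stands on it.
- valve_axis (a point): Point on the valve's vertical turning axis, 160 mm above the bench, level with lever_grip. Below it, out of sight, is the valve's seat: closing, the valve meets it somewhere from -0.1 to -0.65 rad (unknown, to be felt); from there the force on the grip rises from 7 N by about 9 N per 0.1 rad. Snug is 10.5 to 14 N on the grip; 15.5 N and more is forcing it.
- lever_grip (a point): Point 160 mm above the bench on the axis of the lever's upright black grip, a round post 16 mm in diameter standing from 136 to 182 mm above the bench at the end of the red lever (bar 16 mm wide, top at 134 mm), 75 mm from the valve axis; it moves on that circle. The post spins freely on its pin, so a gripper holding it need not turn.
- ram (a joint): How far the platform has come down (m): 0 raised (it starts within 2 mm of that), 0.050 on its stop. It sinks by its own weight when the valve is cracked: not at all up to a valve angle of 0.2 to 0.6 (depends on the unknown load), from there the speed rises by about 27 mm/s per 0.1 rad.
- platform_top (a point): Middle of the top of the square steel platform (140 x 140 x 10 mm), which rides on the ram; 182 mm above the bench when raised, 132 mm when down.
- mould: Clear plastic star mould lying on the platform: a clear base plate 124 mm across and 6 mm thick with a blue-grey star-shaped wall up to 38 mm high. Origin: middle of its underside.
- star_frame: Bystander: aluminium star-shaped frame 96 mm across, 30 mm high, in front of the lift. Origin: on its underside.
- glue: Bystander: white glue bottle, 44 mm diameter, 100 mm high, beside the lift's valve end. Origin: on its underside.
- tape: Bystander: roll of brown tape, 90 mm across, 24 mm high. Origin: on its underside.
- eraser: Bystander: white and blue eraser, about 62 x 36 x 17 mm. Origin: on its underside.
- scraper: Bystander: wooden-handled spatula lying on the bench. Origin: on its underside.
- block: Bystander: plywood block 90 x 60 x 30 mm. Origin: on its underside.
- pot: Bystander: yellow plastic pot, 72 mm across, 85 mm high. Origin: on its underside.
- valve (a joint): Angle of the valve (rad), growing anticlockwise from above = opening; stops at -1.0 and 1.0. At 0 the lever points along the lift's -x. It starts lightly shut at -0.08 to 0.15, stays where it is left, and takes about 3 to 5 N at the grip to open, 7 N to close, turned slowly.
Not all that is in view belongs to the job. Leave any pink or yellow look-alike of the mould alone.

How it is judged:
By the outcome, as a careful person would: the job done as asked, in the order asked, and still so for the second after the job is handed in, with the robot touching nothing.
It also fails if it takes over 67 s, if anything falls off the work surface, if the arm or the gripper's body presses on something with over 40 N, if the wrist force passes 120 N, or if a joint passes its speed limit or range.

## Working session

There is one attempt and no reset: what is moved stays moved. The work goes in short steps, Python scripts to look and compute and a tool call to move; the robot and the scene stay as the last step left them, time stands still between calls to the robot, and variables do not carry over. Pictures are saved under pics/ and viewed, and the job is handed in when it is done.

Besides the shell and the picture viewer there is one more tool, called after ">>>" by a JSON object that holds its "method" and its "body", one argument or row to a line. apply_moves: Moves the arm, as the interface text tells. Its arguments: {"type":"object","properties":{"steps":{"type":"array"},"newtons":{"type":"number"}},"required":["steps"]}

```bash
ls; mkdir -p pics
python3 - <<'E'
from rig import robot,get_image,spotter
import cv2,numpy as np
s=robot.state(); print(s['t'],s['tcp_pos'],s['eef_rot'],s['force'],s['finger_gap'])
for n in ['scene','side']:
    im=get_image(n); cv2.imwrite(f'pics/{n}0.png',im['color'])
    print(n,im['K'],im['dist'],im['R'],im['t'])
    for l in ['lift','lever_grip','platform_top','mould','glue','valve']:
        print(l,[(np.round(d['rect']),round(d['conf'],2)) for d in spotter.look_for(l,im)][:3])
E
```

```text
pics
0.0 [5.24446344e-01 8.12163805e-05 2.52100288e-01] [[ 9.99997263e-01  3.73355388e-05 -2.33916730e-03]
 [ 3.80567271e-05 -9.99999952e-01  3.08266106e-04]
 [-2.33915568e-03 -3.08354284e-04 -9.99997217e-01]] [-0.70147053 -0.51699989  0.18547369] 0.0855239481053143
scene [[483.5985479    0.         272.8385523 ]
 [  0.         483.5985479  213.24790092]
 [  0.           0.           1.        ]] [-0.1635723  0.         0.         0.         0.       ] [[ 0.53848159  0.84262605 -0.00434809]
 [ 0.48195063 -0.31221591 -0.81868481]
 [-0.69120269  0.43875114 -0.57422668]] [-0.30216174 -0.13191417  1.82538707]
lift [(array([245., 189., 361., 283.]), 0.98)]
lever_grip [(array([257., 210., 284., 243.]), 0.75)]
platform_top [(array([288., 189., 359., 218.]), 0.84)]
mould [(array([221., 209., 257., 237.]), 0.91), (array([366., 178., 398., 198.]), 0.78), (array([306., 154., 323., 186.]), 0.73)]
glue [(array([252., 275., 267., 307.]), 0.87)]
valve [(array([260., 209., 283., 242.]), 0.73), (array([374., 208., 409., 228.]), 0.25)]
side [[452.34145306   0.         276.38810072]
 [  0.         452.34145306 213.04998116]
 [  0.           0.           1.        ]] [-0.0323129  0.         0.         0.         0.       ] [[ 0.90953767 -0.41559439 -0.00474548]
 [-0.21933388 -0.47025611 -0.85484024]
 [ 0.35303522  0.77855025 -0.51886958]] [-0.45728074  0.25705169  1.16423954]
lift [(array([241., 181., 343., 271.]), 0.84)]
lever_grip [(array([293., 213., 318., 228.]), 0.58)]
platform_top [(array([248., 177., 306., 201.]), 0.58)]
mould [(array([236., 286., 285., 324.]), 0.93), (array([209., 256., 251., 288.]), 0.73), (array([255., 171., 294., 190.]), 0.7)]
glue [(array([346., 240., 363., 276.]), 0.96), (array([156., 193., 178., 227.]), 0.59)]
valve [(array([245., 176., 308., 201.]), 0.6), (array([293., 214., 320., 229.]), 0.59), (array([240., 178., 342., 275.]), 0.3)]
```

Run:
```python
import cv2
a=cv2.imread('pics/scene0.png');b=cv2.imread('pics/side0.png')
cv2.imwrite('pics/a.png',cv2.resize(a[140:320,200:440],None,fx=3.3,fy=3.3,interpolation=cv2.INTER_CUBIC))
cv2.imwrite('pics/b.png',cv2.resize(b[150:330,180:420],None,fx=3.3,fy=3.3,interpolation=cv2.INTER_CUBIC))
```

```text
(no output)
```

View pics/scene0.png

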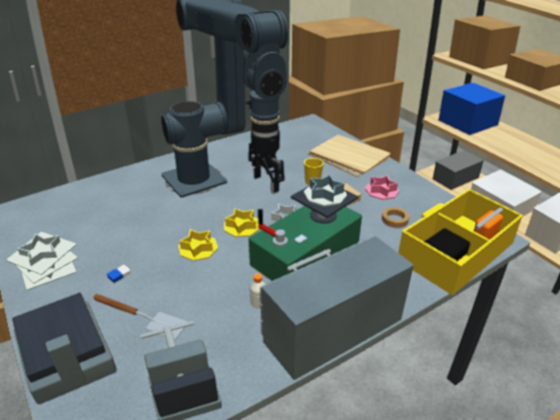

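View pics/a.png

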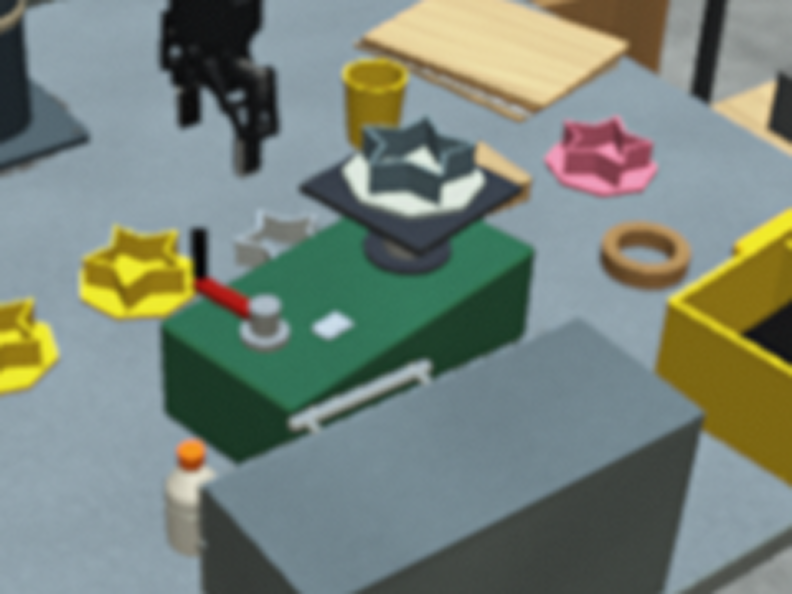

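View pics/b.png

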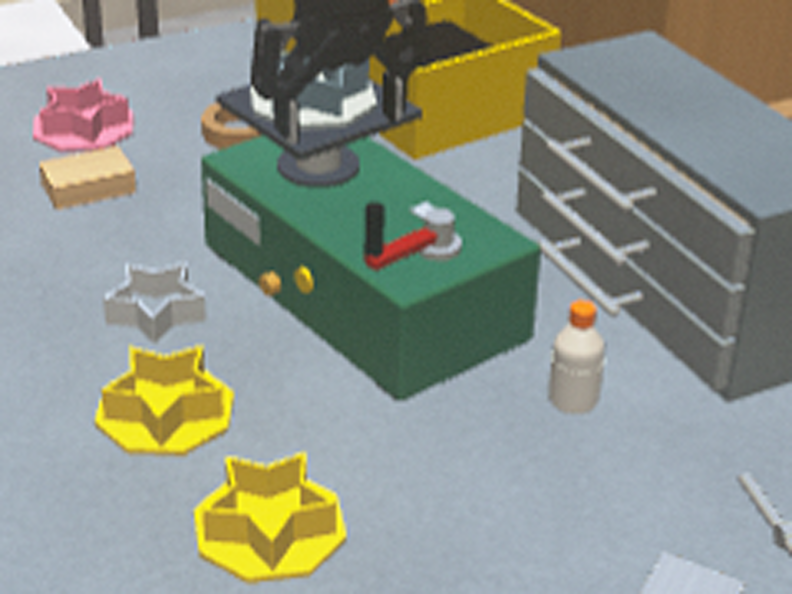

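```bash
cat > h.py <<'E'
import numpy as np,cv2
C={}
C['scene']=dict(K=np.array([[483.5985479,0,272.8385523],[0,483.5985479,213.24790092],[0,0,1]]),d=np.array([-0.1635723,0,0,0,0]),
R=np.array([[0.53848159,0.84262605,-0.00434809],[0.48195063,-0.31221591,-0.81868481],[-0.69120269,0.43875114,-0.57422668]]),t=np.array([-0.30216174,-0.13191417,1.82538707]))
C['side']=dict(K=np.array([[452.34145306,0,276.38810072],[0,452.34145306,213.04998116],[0,0,1]]),d=np.array([-0.0323129,0,0,0,0]),
R=np.array([[0.90953767,-0.41559439,-0.00474548],[-0.21933388,-0.47025611,-0.85484024],[0.35303522,0.77855025,-0.51886958]]),t=np.array([-0.45728074,0.25705169,1.16423954]))
def ray(c,p):
    c=C[c]; u=cv2.undistortPoints(np.array([[p]],float),c['K'],c['d'])[0,0]
    return -c['R'].T@c['t'], c['R'].T@np.array([u[0],u[1],1])
def atz(c,p,z):
    o,d=ray(c,p); return o+d*(z-o[2])/d[2]
def tri(ps):
    A=np.zeros((3,3));b=np.zeros(3)
    for c,p in ps:
        o,d=ray(c,p); d/=np.linalg.norm(d); M=np.eye(3)-np.outer(d,d); A+=M;b+=M@o
    return np.linalg.solve(A,b)
def proj(c,X):
    c=C[c]; return cv2.projectPoints(np.array([X],float),cv2.Rodrigues(c['R'])[0],c['t'],c['K'],c['d'])[0][0,0]
E
python3 - <<'E'
from h import *
np.set_printoptions(precision=4,suppress=True)
a=lambda u,v:('scene',((u+.5)/3.3-.5+200,(v+.5)/3.3-.5+140))
b=lambda u,v:('side',((u+.5)/3.3-.5+180,(v+.5)/3.3-.5+150))
print('griptop',tri([a(199,231),b(374,205)]),atz(*a(199,231),.182),atz(*b(374,205),.182))
print('gripbot',tri([a(201,278),b(374,252)]))
print('hub',tri([a(266,303),b(439,216)]))
for n,p,q in [('(-x-y)',(163,322),(402,302)),('(+x-y)',(290,410),(538,250))]: print(n,tri([a(*p),b(*q)]),atz(*a(*p),.11),atz(*b(*q),.11))
print('+x+y',atz(*a(535,250),.11)); print('-x+y',atz(*b(205,157),.11))
E
```

```text
griptop [ 0.5411 -0.0282  0.1809] [ 0.5431 -0.0297  0.182 ] [ 0.5405 -0.0289  0.182 ]
gripbot [ 0.5424 -0.0278  0.1333]
hub [ 0.6136 -0.0092  0.1422]
(-x-y) [ 0.548  -0.0698  0.1069] [ 0.5524 -0.0726  0.11  ] [ 0.5461 -0.0724  0.11  ]
(+x-y) [ 0.6978 -0.0413  0.1026] [ 0.7043 -0.0456  0.11  ] [ 0.691  -0.0518  0.11  ]
+x+y [0.6437 0.2621 0.11  ]
-x+y [0.4853 0.2287 0.11  ]
```

>>> {"method": "apply_moves", "body": {
  "steps": [
    [[0.4,0.017,0.0285,0,0],[0.4,0,0,0,10]]
  ]
}}

```text
t: 0.95
tcp_pos: [0.5425, -0.0288, 0.2535]
eef_rot: [[0.984, -0.177, 0.001], [-0.177, -0.984, -0.0], [0.001, -0.0, -1.0]]
force: [-0.6, 0.0, -0.1]
finger_gap: 0.0597
```

Run:
```python
from rig import robot
s=robot.state();print(s['t'],s['q'],s['tcp_pos'],s['eef_rot'],s['force'],s['finger_gap'])
```

```text
0.95 [-1.76614162e-01  9.52271742e-02  1.49496875e-01  1.62442691e+00
  4.11485354e-05  1.57226201e+00] [ 0.54248354 -0.02884967  0.25354063] [[ 9.84185443e-01 -1.77140082e-01  6.36404374e-04]
 [-1.77140072e-01 -9.84185648e-01 -7.17827064e-05]
 [ 6.39055646e-04 -4.20852222e-05 -9.99999795e-01]] [-0.61496381  0.02682919 -0.12324143] 0.05974939967696257
```

>>> {"method": "apply_moves", "body": {
  "steps": [
    [[0.2,0,0,0,10],[0.2,0,0,0,10],[0.2,0,0,0,10],[0.2,0,0,0,10],[0.2,0,0,0,10],[0.2,0,0,0,10],[0.2,0,0,0,8],[0.2,0,0,0,0]]
  ]
}}

```text
t: 1.95
tcp_pos: [0.5428, -0.0295, 0.2535]
eef_rot: [[0.165, -0.986, 0.001], [-0.986, -0.165, 0.0], [0.0, -0.001, -1.0]]
force: [-1.2, -0.0, 0.2]
finger_gap: 0.0513
```

Run:
```python
from rig import robot,get_image
import cv2,numpy as np
np.set_printoptions(precision=4,suppress=True)
s=robot.state();print(s['t'],s['q'],s['tcp_pos'],s['eef_rot'],s['force'],s['finger_gap'])
im=get_image('wrist');cv2.imwrite('pics/w1.png',im['color'])
for z in(.16,.182,.136): print(cv2.projectPoints(np.array([[.5415,-.0285,z],[.615,-.015,.14]]),cv2.Rodrigues(im['R'])[0],im['t'],im['K'],im['dist'])[0][:,0])
```

```text
1.95 [-0.1777  0.0962  0.1505  1.6245  0.0002  2.7982] [ 0.5428 -0.0295  0.2535] [[ 0.1649 -0.9863  0.0006]
 [-0.9863 -0.1649  0.0001]
 [ 0.     -0.0006 -1.    ]] [-1.2018 -0.0093  0.2239] 0.051292660763933295
[[280.0707 224.6065]
 [278.4621 118.1189]]
[[280.0459 236.3809]
 [278.4621 118.1189]]
[[280.093  213.9842]
 [278.4621 118.1189]]
```

View pics/w1.png

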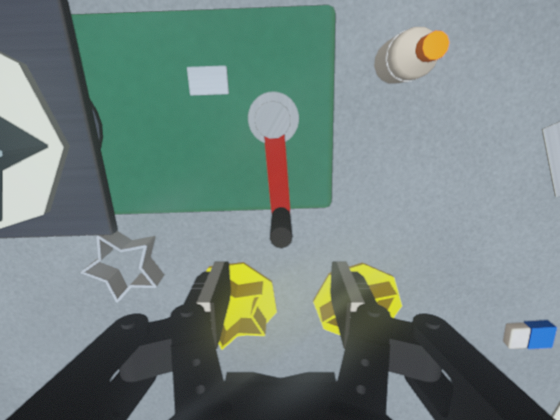

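>>> {"method": "apply_moves", "body": {
  "steps": [
    [[0.0,0,0,0.04,0],[0.0,0,0,0.035,0],[0.0,0,0,0.014,0],[0.0,0,0,0,0]]
  ]
}}

```text
t: 2.5
tcp_pos: [0.5442, -0.0297, 0.1642]
eef_rot: [[0.173, -0.985, 0.005], [-0.985, -0.173, -0.001], [0.001, -0.004, -1.0]]
force: [0.6, -0.6, 0.9]
finger_gap: 0.0427
```

>>> {"method": "apply_moves", "body": {
  "steps": [
    [[-1,0,0,0,0],[-1,0,0,0,0],[-1,0,0,0,0],[-1,0,0,0,0]]
  ],
  "newtons": 50
}}

```text
t: 3.0
tcp_pos: [0.5451, -0.0296, 0.1663]
eef_rot: [[0.174, -0.985, 0.007], [-0.985, -0.174, -0.001], [0.002, -0.007, -1.0]]
force: [0.4, -0.3, -3.2]
finger_gap: 0.015
```

```bash
cat > look.py <<'E'
import sys
from rig import robot,get_image
import cv2,numpy as np
np.set_printoptions(precision=4,suppress=True)
A=np.array([.615,-.0125]); 
def st():
    s=robot.state(); p=np.array(s['tcp_pos'][:2])-A
    a=np.arctan2(-p[1],-p[0]); tn=np.array([-p[1],p[0]])/np.linalg.norm(p) # anticlockwise tangent
    print('t %.2f rad %.4f ang(valve) %.3f  Ft(acw) %.2f Frad %.2f gap %.4f'%(s['t'],np.linalg.norm(p),a-.19,np.dot(s['force'][:2],tn),np.dot(s['force'][:2],p)/np.linalg.norm(p),s['finger_gap']),s['tcp_pos'],s['force'])
st()
n=sys.argv[1] if len(sys.argv)>1 else None
if n:
    im=get_image('scene');cv2.imwrite(f'pics/s{n}.png',im['color'])
    g0=cv2.imread('pics/scene0.png');g=im['color']
    # track the platform + mould template vertically
    T=cv2.cvtColor(g0[172:226,284:364],cv2.COLOR_BGR2GRAY)
    G=cv2.cvtColor(g,cv2.COLOR_BGR2GRAY)
    a=cv2.resize(T[0:54],None,fx=4,fy=4,interpolation=cv2.INTER_CUBIC); b=cv2.resize(G[165:270,278:370],None,fx=4,fy=4,interpolation=cv2.INTER_CUBIC)
    r=cv2.matchTemplate(b,a,cv2.TM_CCOEFF_NORMED); _,v,_,l=cv2.minMaxLoc(r)
    print('score %.3f dx %.2f dy %.2f'%(v,l[0]/4-6,l[1]/4-7))
E
python3 look.py 1
python3 - <<'E'
from h import *
c=np.array([.594-.07*np.sin(.19),.093+.07*np.cos(.19)])
for z in(.182,.172,.162,.132):print(proj('scene',[*c,z]))
E
```

```text
t 3.00 rad 0.0720 ang(valve) 0.050  Ft(acw) 0.43 Frad -0.27 gap 0.0150 [ 0.5451 -0.0296  0.1663] [ 0.366  -0.3481 -3.1951]
score 0.998 dx 0.00 dy 0.00
[323.5411855  195.37007894]
[323.35176559 198.27240846]
[323.16327419 201.15156801]
[322.60339814 209.65179037]
```

View pics/s1.png

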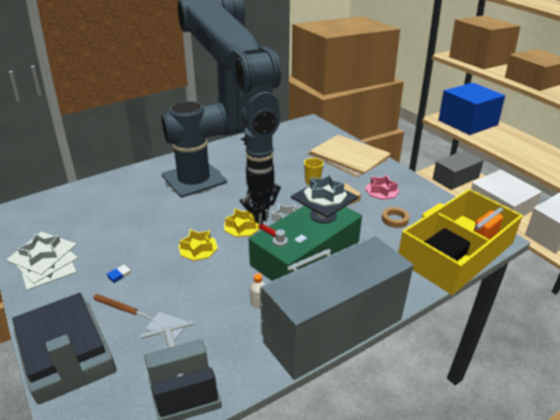

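>>> {"method": "apply_moves", "body": {
  "steps": [
    [[-1,0.003,0,0.002,0],[-1,0.003,-0.0003,0,0],[-1,0.003,-0.0004,0,0]]
  ]
}}

```text
t: 3.42
tcp_pos: [0.5466, -0.0348, 0.1663]
eef_rot: [[0.177, -0.984, 0.007], [-0.984, -0.177, 0.008], [-0.006, -0.008, -1.0]]
force: [-1.6, 4.6, -0.7]
finger_gap: 0.0146
```

```bash
python3 look.py 2
```

```text
t 3.42 rad 0.0719 ang(valve) 0.124  Ft(acw) -4.85 Frad 0.11 gap 0.0146 [ 0.5466 -0.0348  0.1663] [-1.6073  4.575  -0.7054]
score 0.998 dx 0.00 dy 0.00
```

>>> {"method": "apply_moves", "body": {
  "steps": [
    [[-1,0.004,-0.0007,0.001,0],[-1,0.004,-0.0008,0,0]]
  ]
}}

```text
t: 3.72
tcp_pos: [0.5489, -0.041, 0.1663]
eef_rot: [[0.178, -0.984, 0.006], [-0.984, -0.178, 0.011], [-0.01, -0.008, -1.0]]
force: [-0.6, 5.6, -1.7]
finger_gap: 0.0146
```

```bash
python3 look.py 3
```

```text
t 3.73 rad 0.0720 ang(valve) 0.217  Ft(acw) -5.40 Frad -1.68 gap 0.0146 [ 0.5489 -0.041   0.1663] [-0.5961  5.6193 -1.6632]
score 0.998 dx 0.00 dy 0.00
```

>>> {"method": "apply_moves", "body": {
  "steps": [
    [[-1,0.005,-0.0013,0.001,0],[-1,0,0,0,0],[-1,0,0,0,0],[-1,0,0,0,0]]
  ]
}}

```text
t: 4.28
tcp_pos: [0.5513, -0.0461, 0.1662]
eef_rot: [[0.178, -0.984, 0.007], [-0.984, -0.178, 0.01], [-0.009, -0.008, -1.0]]
force: [-0.6, 2.3, -0.6]
finger_gap: 0.0146
```

```bash
python3 look.py 4
```

```text
t 4.28 rad 0.0720 ang(valve) 0.296  Ft(acw) -2.36 Frad -0.54 gap 0.0146 [ 0.5513 -0.0461  0.1662] [-0.6291  2.3402 -0.6253]
score 0.998 dx 0.00 dy 0.00
```

>>> {"method": "apply_moves", "body": {
  "steps": [
    [[-1,0.004,-0.0014,0.0,0],[-1,0,0,0,0],[-1,0,0,0,0],[-1,0,0,0,0]]
  ]
}}

```text
t: 4.82
tcp_pos: [0.553, -0.0491, 0.1662]
eef_rot: [[0.179, -0.984, 0.006], [-0.984, -0.179, 0.011], [-0.01, -0.008, -1.0]]
force: [-1.7, 2.1, -0.4]
finger_gap: 0.0147
```

```bash
python3 look.py 5
```

```text
t 4.83 rad 0.0720 ang(valve) 0.342  Ft(acw) -2.61 Frad 0.39 gap 0.0147 [ 0.553  -0.0491  0.1662] [-1.6599  2.0561 -0.4017]
score 0.990 dx 0.00 dy 1.00
```

>>> {"method": "apply_moves", "body": {
  "steps": [
    [[-1,0,0,0,0],[-1,0,0,0,0]]
  ]
}}

```text
t: 5.12
tcp_pos: [0.553, -0.0491, 0.1663]
eef_rot: [[0.179, -0.984, 0.006], [-0.984, -0.179, 0.011], [-0.01, -0.008, -1.0]]
force: [-1.8, 2.3, -0.2]
finger_gap: 0.015
```

```bash
python3 look.py 6
```

```text
t 5.12 rad 0.0720 ang(valve) 0.343  Ft(acw) -2.93 Frad 0.37 gap 0.0150 [ 0.553  -0.0491  0.1663] [-1.8116  2.3353 -0.2277]
score 0.971 dx -0.25 dy 2.25
```

>>> {"method": "apply_moves", "body": {
  "steps": [
    [[-1,0,0,0,0],[-1,0,0,0,0],[-1,0,0,0,0],[-1,0,0,0,0]]
  ]
}}

```text
t: 5.68
tcp_pos: [0.5529, -0.0491, 0.1662]
eef_rot: [[0.179, -0.984, 0.006], [-0.984, -0.179, 0.011], [-0.01, -0.008, -1.0]]
force: [-0.4, 1.8, -0.3]
finger_gap: 0.0144
```

```bash
python3 look.py 7
```

```text
t 5.67 rad 0.0720 ang(valve) 0.342  Ft(acw) -1.78 Frad -0.55 gap 0.0144 [ 0.5529 -0.0491  0.1662] [-0.4317  1.8139 -0.2584]
score 0.935 dx -0.25 dy 4.50
```

>>> {"method": "apply_moves", "body": {
  "steps": [
    [[-1,0,0,0,0],[-1,0,0,0,0],[-1,0,0,0,0],[-1,0,0,0,0],[-1,0,0,0,0],[-1,0,0,0,0],[-1,0,0,0,0],[-1,0,0,0,0]]
  ]
}}

```text
t: 6.72
tcp_pos: [0.5529, -0.0491, 0.1663]
eef_rot: [[0.179, -0.984, 0.006], [-0.984, -0.179, 0.011], [-0.01, -0.008, -1.0]]
force: [-1.1, 1.9, -0.7]
finger_gap: 0.0149
```

```bash
python3 look.py 8
```

```text
t 6.72 rad 0.0721 ang(valve) 0.343  Ft(acw) -2.21 Frad -0.05 gap 0.0149 [ 0.5529 -0.0491  0.1663] [-1.0753  1.9281 -0.739 ]
score 0.872 dx -0.50 dy 9.00
```

>>> {"method": "apply_moves", "body": {
  "steps": [
    [[-1,0,0,0,0],[-1,0,0,0,0],[-1,0,0,0,0],[-1,0,0,0,0],[-1,0,0,0,0],[-1,0,0,0,0],[-1,0,0,0,0],[-1,0,0,0,0]]
  ]
}}

```text
t: 7.78
tcp_pos: [0.5529, -0.0491, 0.1663]
eef_rot: [[0.179, -0.984, 0.006], [-0.984, -0.179, 0.011], [-0.01, -0.008, -1.0]]
force: [-0.8, 2.3, -0.8]
finger_gap: 0.0147
```

```bash
python3 look.py 9
```

```text
t 7.78 rad 0.0720 ang(valve) 0.343  Ft(acw) -2.35 Frad -0.48 gap 0.0147 [ 0.5529 -0.0491  0.1663] [-0.7745  2.2682 -0.8435]
score 0.790 dx -0.75 dy 13.25
```

>>> {"method": "apply_moves", "body": {
  "steps": [
    [[-1,0,0,0,0],[-1,0,0,0,0],[-1,0,0,0,0],[-1,0,0,0,0],[-1,0,0,0,0],[-1,0,0,0,0],[-1,0,0,0,0],[-1,0,0,0,0]]
  ]
}}

```text
t: 8.82
tcp_pos: [0.5529, -0.0491, 0.1662]
eef_rot: [[0.179, -0.984, 0.006], [-0.984, -0.179, 0.011], [-0.01, -0.008, -1.0]]
force: [-1.5, 2.7, -0.2]
finger_gap: 0.0149
```

```bash
python3 look.py 10
```

```text
t 8.82 rad 0.0720 ang(valve) 0.343  Ft(acw) -3.05 Frad -0.10 gap 0.0149 [ 0.5529 -0.0491  0.1662] [-1.4669  2.6776 -0.2382]
score 0.779 dx -0.75 dy 14.00
```

>>> {"method": "apply_moves", "body": {
  "steps": [
    [[-1,0,0,0,0],[-1,0,0,0,0],[-1,0,0,0,0],[-1,0,0,0,0],[-1,0,0,0,0],[-1,0,0,0,0],[-1,0,0,0,0],[-1,0,0,0,0]]
  ]
}}

```text
t: 9.88
tcp_pos: [0.5529, -0.0491, 0.1663]
eef_rot: [[0.179, -0.984, 0.006], [-0.984, -0.179, 0.011], [-0.01, -0.008, -1.0]]
force: [-1.5, 2.9, -0.8]
finger_gap: 0.0149
```

```bash
python3 look.py 11
python3 - <<'E'
import cv2
a=cv2.imread('pics/s11.png')
cv2.imwrite('pics/s11c.png',cv2.resize(a[140:320,200:440],None,fx=3.3,fy=3.3,interpolation=cv2.INTER_CUBIC))
E
```

```text
t 9.88 rad 0.0720 ang(valve) 0.342  Ft(acw) -3.25 Frad -0.22 gap 0.0149 [ 0.5529 -0.0491  0.1663] [-1.4648  2.9121 -0.7967]
score 0.779 dx -0.75 dy 14.00
```

View pics/s11c.png

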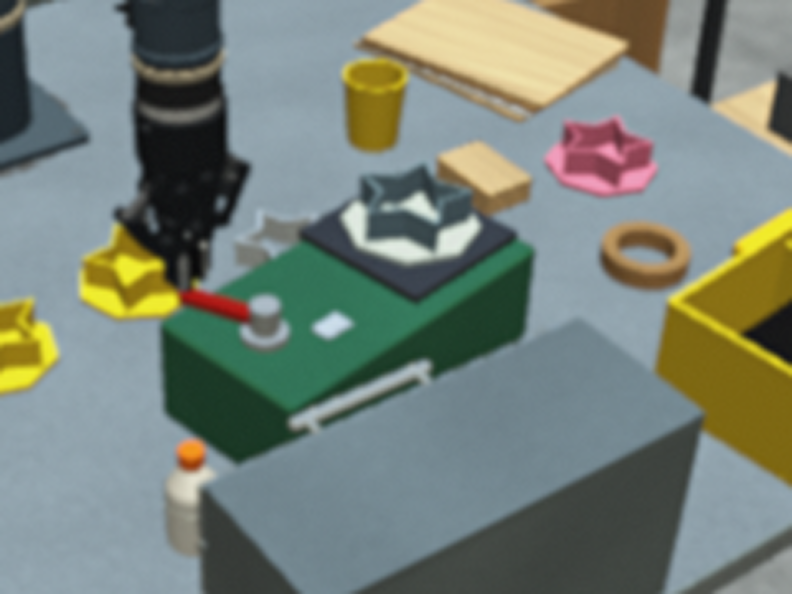

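>>> {"method": "apply_moves", "body": {
  "steps": [
    [[-1,-0.004,0.0013,0,0],[-1,-0.004,0.0011,0,0],[-1,-0.004,0.0009,0,0],[-1,-0.004,0.0007,0,0],[-1,-0.004,0.0005,0,0],[-1,-0.004,0.0003,0,0]]
  ]
}}

```text
t: 10.68
tcp_pos: [0.5505, -0.044, 0.1663]
eef_rot: [[0.166, -0.986, 0.019], [-0.986, -0.167, -0.028], [0.03, -0.014, -0.999]]
force: [1.1, -6.5, -3.0]
finger_gap: 0.0147
```

```bash
python3 look.py
```

```text
t 10.68 rad 0.0718 ang(valve) 0.264  Ft(acw) 6.31 Frad 1.90 gap 0.0147 [ 0.5505 -0.044   0.1663] [ 1.0623 -6.5069 -2.9695]
```

>>> {"method": "apply_moves", "body": {
  "steps": [
    [[-1,-0.006,0.0014,0,0],[-1,-0.006,0.0012,0,0],[-1,-0.006,0.001,0,0],[-1,-0.006,0.0007,0,0]]
  ]
}}

```text
t: 11.18
tcp_pos: [0.5461, -0.0329, 0.1663]
eef_rot: [[0.154, -0.988, 0.027], [-0.987, -0.156, -0.05], [0.053, -0.019, -0.998]]
force: [2.1, -8.8, -1.9]
finger_gap: 0.0145
```

```bash
python3 look.py
```

```text
t 11.18 rad 0.0719 ang(valve) 0.097  Ft(acw) 9.02 Frad 0.46 gap 0.0145 [ 0.5461 -0.0329  0.1663] [ 2.1146 -8.781  -1.927 ]
```

>>> {"method": "apply_moves", "body": {
  "steps": [
    [[-1,-0.005,0.0003,0,0],[-1,-0.005,0.0002,0,0],[-1,-0.005,0.0,0,0]]
  ]
}}

```text
t: 11.55
tcp_pos: [0.5442, -0.0257, 0.1663]
eef_rot: [[0.146, -0.989, 0.029], [-0.987, -0.147, -0.063], [0.066, -0.02, -0.998]]
force: [0.2, -8.4, 0.3]
finger_gap: 0.0146
```

```bash
python3 look.py
```

```text
t 11.55 rad 0.0720 ang(valve) -0.005  Ft(acw) 8.30 Frad 1.30 gap 0.0146 [ 0.5442 -0.0257  0.1663] [ 0.2446 -8.3952  0.3152]
```

>>> {"method": "apply_moves", "body": {
  "steps": [
    [[-1,-0.005,0.0,0,0],[-1,-0.005,-0.0001,0,0]]
  ]
}}

```text
t: 11.8
tcp_pos: [0.5433, -0.0207, 0.1663]
eef_rot: [[0.139, -0.99, 0.03], [-0.987, -0.141, -0.07], [0.074, -0.02, -0.997]]
force: [0.1, -7.8, 0.0]
finger_gap: 0.0149
```

```bash
python3 look.py
```

```text
t 11.80 rad 0.0721 ang(valve) -0.076  Ft(acw) 7.78 Frad 0.79 gap 0.0149 [ 0.5433 -0.0207  0.1663] [ 0.0988 -7.8202  0.0237]
```

>>> {"method": "apply_moves", "body": {
  "steps": [
    [[-1,-0.005,-0.0005,0,0],[-1,-0.005,-0.0006,0,0]]
  ]
}}

```text
t: 12.05
tcp_pos: [0.5428, -0.0154, 0.1663]
eef_rot: [[0.133, -0.991, 0.03], [-0.988, -0.135, -0.077], [0.081, -0.019, -0.997]]
force: [-0.7, -8.2, -0.4]
finger_gap: 0.015
```

```bash
python3 look.py
```

```text
t 12.05 rad 0.0723 ang(valve) -0.150  Ft(acw) 8.12 Frad 1.04 gap 0.0150 [ 0.5428 -0.0154  0.1663] [-0.7168 -8.1574 -0.3642]
```

>>> {"method": "apply_moves", "body": {
  "steps": [
    [[-1,-0.005,-0.0008,0,0],[-1,-0.005,-0.001,0,0]]
  ]
}}

```text
t: 12.3
tcp_pos: [0.5426, -0.0098, 0.1663]
eef_rot: [[0.127, -0.991, 0.028], [-0.988, -0.129, -0.084], [0.087, -0.018, -0.996]]
force: [-1.4, -9.1, 1.2]
finger_gap: 0.0149
```

```bash
python3 look.py
```

```text
t 12.30 rad 0.0724 ang(valve) -0.227  Ft(acw) 9.14 Frad 1.06 gap 0.0149 [ 0.5426 -0.0098  0.1663] [-1.3952 -9.0896  1.2345]
```

>>> {"method": "apply_moves", "body": {
  "steps": [
    [[-1,-0.004,-0.001,0,0]]
  ]
}}

```text
t: 12.42
tcp_pos: [0.5426, -0.0076, 0.1663]
eef_rot: [[0.124, -0.992, 0.027], [-0.988, -0.126, -0.086], [0.089, -0.016, -0.996]]
force: [-1.7, -8.0, 0.9]
finger_gap: 0.0151
```

```bash
python3 look.py
```

```text
t 12.43 rad 0.0725 ang(valve) -0.257  Ft(acw) 8.08 Frad 1.17 gap 0.0151 [ 0.5426 -0.0076  0.1663] [-1.7036 -7.9837  0.9144]
```

>>> {"method": "apply_moves", "body": {
  "steps": [
    [[-1,-0.004,-0.001,0,0]]
  ]
}}

```text
t: 12.55
tcp_pos: [0.5428, -0.0056, 0.1663]
eef_rot: [[0.121, -0.992, 0.026], [-0.988, -0.123, -0.088], [0.091, -0.015, -0.996]]
force: [-0.9, -9.1, -0.1]
finger_gap: 0.0146
```

```bash
python3 look.py
```

```text
t 12.55 rad 0.0726 ang(valve) -0.286  Ft(acw) 9.14 Frad 0.04 gap 0.0146 [ 0.5428 -0.0056  0.1663] [-0.9166 -9.0951 -0.0571]
```

>>> {"method": "apply_moves", "body": {
  "steps": [
    [[-1,-0.004,-0.0012,0,0]]
  ]
}}

```text
t: 12.68
tcp_pos: [0.5429, -0.0034, 0.1663]
eef_rot: [[0.119, -0.993, 0.025], [-0.989, -0.12, -0.091], [0.093, -0.014, -0.996]]
force: [-2.0, -8.6, 1.7]
finger_gap: 0.015
```

```bash
python3 look.py
```

```text
t 12.68 rad 0.0726 ang(valve) -0.315  Ft(acw) 8.82 Frad 0.86 gap 0.0150 [ 0.5429 -0.0034  0.1663] [-1.9584 -8.6415  1.6796]
```

>>> {"method": "apply_moves", "body": {
  "steps": [
    [[-1,-0.004,-0.0013,0,0]]
  ]
}}

```text
t: 12.8
tcp_pos: [0.5432, -0.0012, 0.1662]
eef_rot: [[0.116, -0.993, 0.024], [-0.989, -0.117, -0.093], [0.095, -0.013, -0.995]]
force: [-2.3, -7.8, 0.8]
finger_gap: 0.0151
```

```bash
python3 look.py
```

```text
t 12.80 rad 0.0727 ang(valve) -0.346  Ft(acw) 8.06 Frad 1.03 gap 0.0151 [ 0.5432 -0.0012  0.1662] [-2.2672 -7.8026  0.7955]
```

>>> {"method": "apply_moves", "body": {
  "steps": [
    [[-1,-0.004,-0.0014,0,0]]
  ]
}}

```text
t: 12.92
tcp_pos: [0.5435, 0.001, 0.1662]
eef_rot: [[0.113, -0.993, 0.022], [-0.989, -0.114, -0.095], [0.096, -0.012, -0.995]]
force: [-2.0, -8.8, 1.5]
finger_gap: 0.0151
```

```bash
python3 look.py
```

```text
t 12.93 rad 0.0728 ang(valve) -0.376  Ft(acw) 9.03 Frad 0.36 gap 0.0151 [0.5435 0.001  0.1662] [-2.0296 -8.8086  1.5423]
```

>>> {"method": "apply_moves", "body": {
  "steps": [
    [[-1,-0.004,-0.0016,0,0]]
  ]
}}

```text
t: 13.05
tcp_pos: [0.5439, 0.0032, 0.1662]
eef_rot: [[0.11, -0.994, 0.021], [-0.989, -0.112, -0.096], [0.098, -0.01, -0.995]]
force: [-2.4, -9.0, 0.8]
finger_gap: 0.0145
```

```bash
python3 look.py
```

```text
t 13.05 rad 0.0729 ang(valve) -0.408  Ft(acw) 9.30 Frad 0.40 gap 0.0145 [0.5439 0.0032 0.1662] [-2.4031 -8.9948  0.8087]
```

>>> {"method": "apply_moves", "body": {
  "steps": [
    [[-1,-0.004,-0.0017,0,0]]
  ]
}}

```text
t: 13.18
tcp_pos: [0.5443, 0.0056, 0.1663]
eef_rot: [[0.107, -0.994, 0.019], [-0.989, -0.109, -0.098], [0.1, -0.008, -0.995]]
force: [-3.0, -7.6, 1.8]
finger_gap: 0.0148
```

```bash
python3 look.py
```

```text
t 13.18 rad 0.0730 ang(valve) -0.440  Ft(acw) 8.05 Frad 1.00 gap 0.0148 [0.5443 0.0056 0.1663] [-2.9657 -7.5545  1.7971]
```

>>> {"method": "apply_moves", "body": {
  "steps": [
    [[-1,-0.004,-0.0018,0,0]]
  ]
}}

```text
t: 13.3
tcp_pos: [0.5448, 0.0079, 0.1662]
eef_rot: [[0.105, -0.994, 0.017], [-0.989, -0.106, -0.1], [0.101, -0.006, -0.995]]
force: [-2.8, -9.3, 1.6]
finger_gap: 0.0148
```

```bash
python3 look.py
```

```text
t 13.30 rad 0.0731 ang(valve) -0.473  Ft(acw) 9.72 Frad 0.05 gap 0.0148 [0.5448 0.0079 0.1662] [-2.7656 -9.3143  1.58  ]
```

>>> {"method": "apply_moves", "body": {
  "steps": [
    [[-1,-0.0038,-0.0019,0,0]]
  ]
}}

```text
t: 13.42
tcp_pos: [0.5454, 0.0099, 0.1662]
eef_rot: [[0.102, -0.995, 0.015], [-0.989, -0.103, -0.102], [0.103, -0.004, -0.995]]
force: [-3.1, -8.8, 2.3]
finger_gap: 0.0148
```

```bash
python3 look.py
```

```text
t 13.43 rad 0.0731 ang(valve) -0.502  Ft(acw) 9.28 Frad 0.25 gap 0.0148 [0.5454 0.0099 0.1662] [-3.0808 -8.7538  2.2555]
```

>>> {"method": "apply_moves", "body": {
  "steps": [
    [[-1,-0.0038,-0.002,0,0]]
  ]
}}

```text
t: 13.55
tcp_pos: [0.5459, 0.0114, 0.1662]
eef_rot: [[0.099, -0.995, 0.012], [-0.989, -0.099, -0.105], [0.106, -0.002, -0.994]]
force: [-5.0, -10.3, 0.9]
finger_gap: 0.0148
```

```bash
python3 look.py
```

```text
t 13.55 rad 0.0732 ang(valve) -0.523  Ft(acw) 11.42 Frad 1.38 gap 0.0148 [0.5459 0.0114 0.1662] [ -5.0331 -10.344    0.908 ]
```

>>> {"method": "apply_moves", "body": {
  "steps": [
    [[-1,-0.0038,-0.0022,0,0]]
  ]
}}

```text
t: 13.68
tcp_pos: [0.5463, 0.0126, 0.1662]
eef_rot: [[0.096, -0.995, 0.009], [-0.989, -0.096, -0.109], [0.109, 0.002, -0.994]]
force: [-6.1, -11.8, 3.0]
finger_gap: 0.0144
```

```bash
python3 look.py
```

```text
t 13.68 rad 0.0732 ang(valve) -0.540  Ft(acw) 13.19 Frad 1.71 gap 0.0144 [0.5463 0.0126 0.1662] [ -6.1344 -11.807    2.9861]
```

Run:
```python
import look
from rig import get_image
look.st(); get_image('side'); look.st(); get_image('side'); look.st()
```

```text
t 13.68 rad 0.0732 ang(valve) -0.540  Ft(acw) 13.19 Frad 1.71 gap 0.0144 [0.5463 0.0126 0.1662] [ -6.1344 -11.807    2.9861]
t 13.68 rad 0.0732 ang(valve) -0.540  Ft(acw) 13.19 Frad 1.71 gap 0.0144 [0.5463 0.0126 0.1662] [ -6.1344 -11.807    2.9861]
t 13.72 rad 0.0732 ang(valve) -0.543  Ft(acw) 11.42 Frad 0.45 gap 0.0145 [0.5463 0.0128 0.1662] [ -4.371  -10.5577   1.7905]
t 13.78 rad 0.0732 ang(valve) -0.543  Ft(acw) 12.22 Frad 0.01 gap 0.0151 [0.5463 0.0128 0.1662] [ -4.2362 -11.4591   1.6407]
```

>>> {"method": "apply_moves", "body": {
  "steps": [
    [[-1,-0.0034,-0.002,0,0]]
  ]
}}

```text
t: 13.9
tcp_pos: [0.5464, 0.0133, 0.1662]
eef_rot: [[0.093, -0.996, 0.005], [-0.989, -0.093, -0.113], [0.113, 0.005, -0.994]]
force: [-5.0, -12.8, 1.6]
finger_gap: 0.0146
```

Run:
```python
import look
from rig import get_image
get_image('side'); look.st(); get_image('side'); look.st()
```

```text
t 13.90 rad 0.0732 ang(valve) -0.549  Ft(acw) 13.74 Frad 0.19 gap 0.0146 [0.5464 0.0133 0.1662] [ -5.0037 -12.793    1.6269]
t 13.95 rad 0.0732 ang(valve) -0.551  Ft(acw) 12.85 Frad -0.32 gap 0.0147 [0.5465 0.0134 0.1662] [ -4.242  -12.1374   1.8351]
t 14.00 rad 0.0732 ang(valve) -0.551  Ft(acw) 12.67 Frad 0.42 gap 0.0147 [0.5465 0.0134 0.1662] [ -4.8722 -11.7003   1.941 ]
```

>>> {"method": "apply_moves", "body": {
  "steps": [
    [[-1,0,0,0,0],[-1,0,0,0,0]]
  ]
}}

```text
t: 14.25
tcp_pos: [0.5463, 0.0129, 0.1662]
eef_rot: [[0.089, -0.996, 0.005], [-0.99, -0.089, -0.107], [0.107, 0.005, -0.994]]
force: [-0.6, -4.0, -0.8]
finger_gap: 0.0145
```

```bash
python3 look.py
```

```text
t 14.25 rad 0.0732 ang(valve) -0.545  Ft(acw) 3.95 Frad -0.82 gap 0.0145 [0.5463 0.0129 0.1662] [-0.6001 -3.9883 -0.8397]
```

>>> {"method": "apply_moves", "body": {
  "steps": [
    [[-0.3,0,0,0,0],[-0.1,0,0,0,0],[0,0,0,0,0],[0,0,0,0,0]]
  ]
}}

```text
t: 14.75
tcp_pos: [0.5476, 0.0127, 0.1675]
eef_rot: [[0.09, -0.996, 0.009], [-0.99, -0.09, -0.11], [0.111, 0.001, -0.994]]
force: [0.3, -0.6, 0.6]
finger_gap: 0.0425
```

```bash
python3 look.py 12
python3 - <<'E'
from rig import get_image
import cv2
im=get_image('wrist');cv2.imwrite('pics/w2.png',im['color'])
E
```

```text
t 14.75 rad 0.0720 ang(valve) -0.547  Ft(acw) 0.41 Frad -0.49 gap 0.0425 [0.5476 0.0127 0.1675] [ 0.3131 -0.5554  0.6032]
score 0.656 dx -0.50 dy 14.00
```

View pics/w2.png

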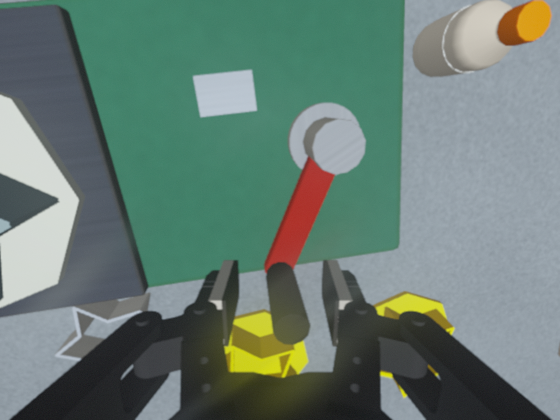

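>>> {"method": "apply_moves", "body": {
  "steps": [
    [[0.1,0.0015,0,-0.015,0],[0.1,0.002,0,-0.02,0],[0.1,0.003,0,-0.03,0],[0.1,0.003,0,-0.03,0],[0.1,0,0,0,0],[0.1,0,0,0,0]]
  ]
}}

```text
t: 15.6
tcp_pos: [0.5479, 0.0139, 0.2697]
eef_rot: [[0.09, -0.996, 0.012], [-0.99, -0.09, -0.111], [0.112, -0.001, -0.994]]
force: [-0.8, 0.4, -0.5]
finger_gap: 0.047
```

```bash
python3 look.py 13
python3 - <<'E'
from rig import get_image
import cv2
a=cv2.imread('pics/s13.png')
b=get_image('side')['color']
k=lambda i:cv2.resize(i,None,fx=1.65,fy=1.65,interpolation=cv2.INTER_CUBIC)
cv2.imwrite('pics/f.png',cv2.hconcat([k(a[140:320,200:440]),k(b[150:330,180:420])]))
cv2.imwrite('pics/w3.png',get_image('wrist')['color'])
E
```

```text
t 15.60 rad 0.0721 ang(valve) -0.565  Ft(acw) -0.13 Frad 0.86 gap 0.0470 [0.5479 0.0139 0.2697] [-0.7574  0.4354 -0.5436]
score 0.778 dx -0.75 dy 14.00
```

View pics/f.png

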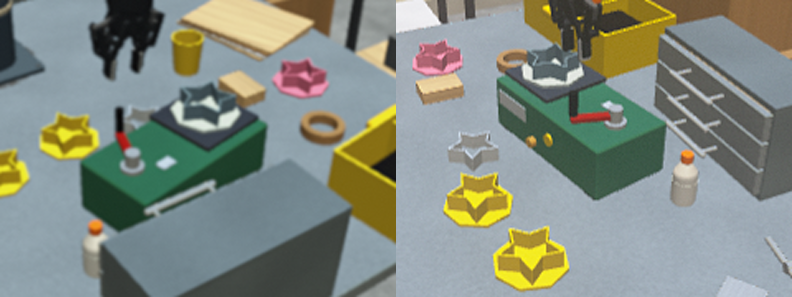

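View pics/w3.png

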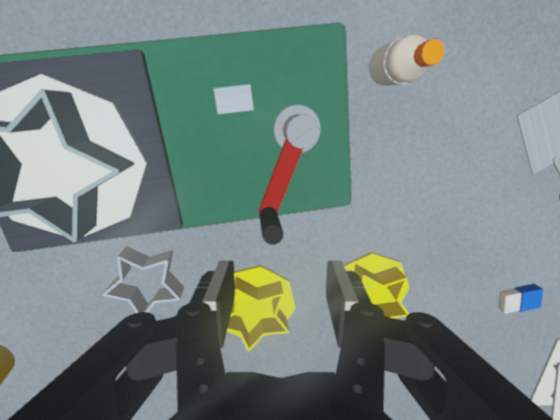

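```bash
python3 -c "
from rig import ticket
print(ticket.close_job())"
```

```text
the job is handed in; nothing more can be done
None
```

The platform is fully down on its stop, the valve is snugly shut, the lever is released, and the job was handed in at about 15.7 s of the 67 s allowed.

- **Lowering:** I gripped the lever's post and opened the valve in small steps to about 0.34 rad. The platform sank at about 15 mm/s, measured from its motion in the scene camera. It moved 14.0 px in total, where full travel should be about 14.3 px. It read the same in two pictures a second apart and again after release.
- **Closing:** The seat was felt at about -0.50 rad, where the force started to rise. I turned on to about -0.55 rad. The grip force settled at about 12.7 N, with a highest single reading of 13.7 N.
- **Release:** I eased the load to about 4 N, opened the fingers and rose straight up. The force then read about zero.
- **Last pictures:** The lever is in the closed position and the gripper is clear. The mould is on the lowered platform, and the bystanders in view look unmoved.

Some checks did not fully agree:
- **Force estimate:** Readings were noisy by about ±0.8 N. Estimating from the angle past the seat gives about 11.5 N rather than 12.7 N; both are inside the snug range.
- **Gripper tilt:** The gripper tilted about 0.11 rad under load while closing. I did not correct it, but allowed for it when rising off the post.
- **Lever angle:** I did not measure it again after letting go, only looked at it in the pictures.

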